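# Demould the round specimen cast and put it on the balance

### The arm

A 7-joint arm with a two-finger parallel gripper is mounted at the origin on the work surface. World frame = base frame: x ahead of the robot, y to its left, z up, the work surface at z = 0. Lengths are in m, angles in rad, forces in N, time in s.
With the tool pointing down it reaches from about 0.425 to 0.875 m from the base axis. Payload 8.4 kg.
Tool frame: the origin (TCP) lies at the centre of the arm's flange, where the gripper is bolted on; the fingertips stand 182 mm ahead of it and the grasp point (between the pads) lies 164 mm ahead of it; x points along the fingers, y is the direction in which the jaws open and shut, and the axes are right-handed (so a half turn about x gives the same grasp; the last joint's range is limited). The gripper opens to 87 mm and grips with 3 to 60 N. Pads are 19 mm wide; open, the fingers measure 117 mm over their backs; the gripper's body (75 mm by 190 mm) begins 51 mm behind the grasp point.
Start: joints at [-1.438, 0.333, 0.04, 1.465, -0.013, 1.343, -0.059], TCP at [0.149, 0.633, 0.405] pointing down, gripper open.
Joint ranges: [-2.58, 2.58], [-0.38, 2.09], [-1.3, 1.39], [0.25, 2.4], [-1.5, 4.64], [0.08, 2.09], [-2.65, 2.65]. Speed limits (rad/s): [2.22, 2.22, 2.79, 2.79, 3.14, 3.14, 3.14].

### API

Orientations are given as [roll, pitch, yaw] about the fixed x, y, z axes, in that order (R = Rz(yaw) Ry(pitch) Rx(roll)).
In Python, from plant import manip gives the robot as it stands. The module is installed in compiled form; this text tells all that it offers.
- The arm moves only by the tool arm_command, never from a script. Its argument "deltas" is a list of rows, each a list of 7 numbers: the closure, from 0 (fully open) to 1 (shut), then the shift along the tool's x, y, z in cm, then the turn, a rotation vector about the tool's x, y, z in rad. A call has exactly 5 rows; each row shifts and turns the pose as measured when the row begins, along the tool's axes as they then stand; what a row does not reach is not made up. A row lasts 1/8 s, in which the tool goes at most 62.5 mm and 10.7 degrees, less where a joint would pass 70% of its speed; a pose out of reach is approached as far as the arm can. A call with a gripper value outside its range is refused whole. The fingers move at their own pace and stop on an object; "force" is the grip in N (left out, the last holds). Time passes only in rows, so rows that do not move let the fingers close, or fill a call up. It gives the time, the measured TCP pose, the force and the opening at its end, in the units of the state.
- manip.observe(): the state, without advancing time (a new reading comes with each control period).
- manip.grab_frame(name): name is "scene" or "top" or "wrist"; returns the picture (384x512x3 uint8, red, green, blue); there is no depth.
- manip.get_calibration(name): a dict with "camera_matrix" (3x3 intrinsics, pixels), "distortion" ([k1, k2, p1, p2, k3] as OpenCV has them; the pictures are not rectified), "cam_to_world" (4x4, takes a point from camera to world coordinates). Camera axes: x right, y down, z forward; pixel columns grow to the right and rows downward; lengths in m; the calibration is good to about 2 mm. A picture is of the moment at which its call begins: read the wrist's pose just before it. get_calibration takes no time and is no camera call; for the wrist camera it gives the pose at the moment of the call.
- manip.close_job(): hands the job in, once; it reports no verdict.
The state is a dict: "time": time; "joint_pos": joint angles; "joint_vel": joint speeds; "tau": joint torques, N m; "tcp_pos": TCP position; "tcp_rot": TCP orientation; "ft_force": force on the tool from outside, world axes, zero at the start; "ft_torque": the same for the moment, N m; "opening": finger opening in m.
Only numpy, scipy, OpenCV 4.12 (cv2) and the standard library are available. Lean on these libraries where they do the work, as an engineer would, in place of code of your own. Each camera call takes 0.05 s, during which the arm holds its last target.

### The job

Lift the round resin cast out of its open mould by its upright tab and set it down gently, standing upright, around the middle of the balance's weighing pan, then let go. Do not drop it, and leave the square cast lying in its own mould.

Things in the scene. Friction and masses are not known exactly. Their poses are not given: they have to be found in the camera images.
- round_cast: The cast to weigh: ivory resin, 40 to 81 g; a disc 50 mm across, 14 mm thick, with an upright tab on its middle, 14 mm thick (along its y), 36 mm long (its x), 29 mm tall; 43 mm tall in all. Origin: centre of the disc's underside, z up. It starts loose in the round mould's cavity, disc face 1 mm below the mould's top face, only the tab standing out, at its own yaw.
- round_mould: Open lower half of the round mould: a bolted-down grey metal block 100 x 100 mm, 30 mm high, with a round cavity 54 mm across and 15 mm deep in the middle of its top. Origin: centre of its underside on the bench; z up. Its 20 mm thick upper half (loose plate, 80 x 80 mm, with a slot) lies on the bench behind it.
- pan (a point): Centre of the top face of the balance's round steel weighing pan, 130 mm in diameter, which lies 70 mm above the bench and stands proud of the low white balance housing (210 x 170 mm, fixed). The pan does not move. z up; its x points to the rear of the balance.
- square_cast: The other cast, not to be moved: plain ivory resin, 60 g, a square slab 46 x 46 mm, 14 mm thick, with the same tab as the round cast (14 x 36 x 29 mm). Origin: centre of its underside. It lies in an equal-sized grey metal mould with a square cavity.

How it is judged:
By the outcome, as a careful person would: the job done as asked, in the order asked, and still so for the second after the job is handed in, with the robot touching nothing.
It also fails if it takes over 38 s, if anything falls off the work surface, if the arm or the gripper's body presses on something with over 40 N, if the wrist force passes 120 N, or if a joint passes its speed limit or range.

## Working session

There is one attempt and no reset: what is moved stays moved. The work goes in short steps, Python scripts to look and compute and a tool call to move; the robot and the scene stay as the last step left them, time stands still between calls to the robot, and variables do not carry over. Pictures are saved under pics/ and viewed, and the job is handed in when it is done.

Besides the shell and the picture viewer there is one more tool, called after "Emit:" in YAML: its name, and indented under it one key for each argument. arm_command: Moves the arm, as the interface text tells. Its arguments: {"type":"object","properties":{"deltas":{"type":"array","items":{"type":"array","items":{"type":"number"}}},"force":{"type":"number"}},"required":["deltas"]}

```bash
mkdir -p pics
python3 - <<'E'
from plant import manip
import cv2,numpy as np
s=manip.observe(); print({k:np.round(v,3).tolist() for k,v in s.items()})
for n in ["scene","top","wrist"]:
    c=manip.get_calibration(n); print(n,np.round(c['camera_matrix'],1).tolist(),np.round(c['distortion'],3),np.round(c['cam_to_world'],3).tolist())
    f=manip.grab_frame(n); cv2.imwrite(f'pics/a_{n}.png',f[:,:,::-1])
E
```

```text
{'time': 0.0, 'joint_pos': [-1.438, 0.334, 0.04, 1.466, -0.013, 1.343, -0.059], 'joint_vel': [-0.001, 0.0, 0.001, -0.002, 0.0, -0.001, -0.0], 'tau': [-0.0, -65.635, 1.335, -40.381, -0.06, 0.044, 0.0], 'tcp_pos': [0.149, 0.632, 0.404], 'tcp_rot': [-1.498, 1.569, -1.73], 'ft_force': [0.527, 0.149, -0.615], 'ft_torque': [0.018, 0.004, 0.035], 'opening': 0.087}
scene [[363.4, 0.0, 257.1], [0.0, 363.4, 189.6], [0.0, 0.0, 1.0]] [0.026 0.    0.    0.    0.   ] [[-0.132, 0.85, -0.51, 0.949], [0.991, 0.117, -0.061, 0.055], [0.008, -0.514, -0.858, 0.801], [0.0, 0.0, 0.0, 1.0]]
top [[424.1, 0.0, 259.2], [0.0, 424.1, 190.1], [0.0, 0.0, 1.0]] [-0.072  0.     0.     0.     0.   ] [[-0.02, -0.999, 0.041, 0.488], [-1.0, 0.02, -0.005, -0.005], [0.004, -0.041, -0.999, 0.974], [0.0, 0.0, 0.0, 1.0]]
wrist [[282.5, 0.0, 259.1], [0.0, 282.5, 193.9], [0.0, 0.0, 1.0]] [-0.004  0.     0.     0.     0.   ] [[0.23, 0.942, 0.245, 0.082], [0.973, -0.222, -0.059, 0.649], [-0.001, 0.252, -0.968, 0.385], [0.0, 0.0, 0.0, 1.0]]
```

View pics/a_scene.png

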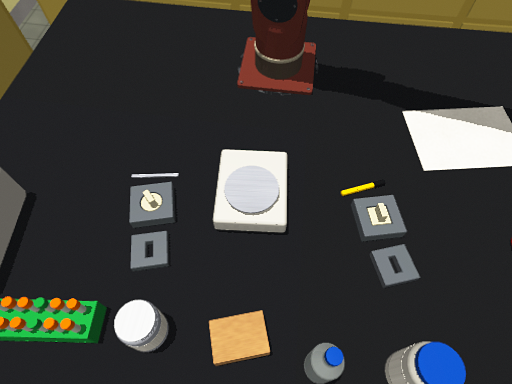

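View pics/a_top.png

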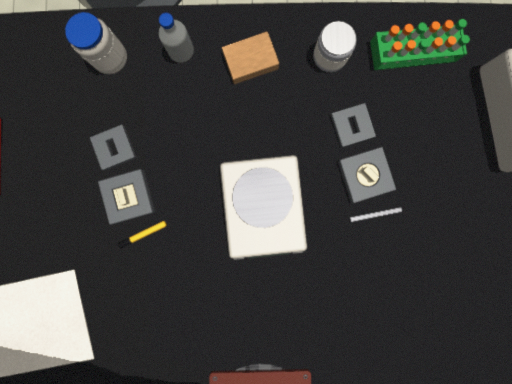

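View pics/a_wrist.png

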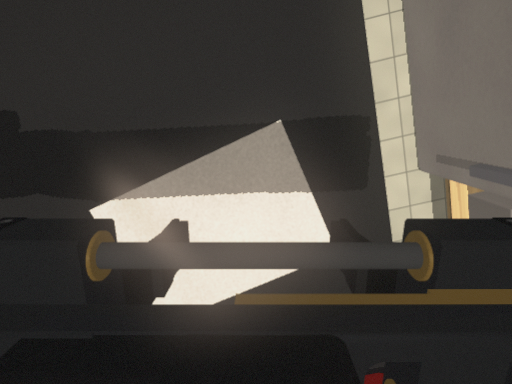

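The top view shows the round cast at about (368,175), the square cast at (125,197) and the pan at about (263,197). The wrist camera doesn't see the work area yet. Next I'll measure.

```bash
cat > h.py <<'E'
import cv2,numpy as np
from plant import manip
def ray(n,px,c=None):
    c=c or manip.get_calibration(n)
    u=cv2.undistortPoints(np.array(px,float).reshape(-1,1,2),c['camera_matrix'],np.array(c['distortion'])).reshape(-1,2)
    T=np.array(c['cam_to_world']); d=np.c_[u,np.ones(len(u))]@T[:3,:3].T
    return T[:3,3],d
def plane(n,px,z,c=None):
    o,d=ray(n,px,c); return o+d*((z-o[2])/d[:,2])[:,None]
def proj(n,P,c=None):
    c=c or manip.get_calibration(n); W=np.linalg.inv(np.array(c['cam_to_world']))
    return cv2.projectPoints(np.array(P,float).reshape(-1,1,3),cv2.Rodrigues(W[:3,:3])[0],W[:3,3],c['camera_matrix'],np.array(c['distortion']))[0].reshape(-1,2)
E
python3 - <<'E'
from h import *
im=cv2.imread('pics/a_top.png'); s=cv2.imread('pics/a_scene.png')
a=cv2.resize(im[140:220,328:408],(400,400),interpolation=cv2.INTER_CUBIC)
b=cv2.resize(s[170:250,110:190],(400,400),interpolation=cv2.INTER_CUBIC)
cv2.imwrite('pics/b.png',np.hstack([a,b]))
# mould block outline top
for n,I,(r0,r1,c0,c1) in (("top",im,(140,215,330,405)),("scene",s,(178,230,120,180))):
    sub=I[r0:r1,c0:c1].astype(int); mx=sub.max(2)
    m=((mx>40)).astype(np.uint8)
    k,l,st,ce=cv2.connectedComponentsWithStats(m); i=1+st[1:,4].argmax()
    cnt=cv2.findContours((l==i).astype(np.uint8),0,2)[0]; cn=max(cnt,key=cv2.contourArea)
    r=cv2.minAreaRect(cn); print(n,'block',r,np.array(r[0])+[c0,r0], plane(n,np.array(r[0])+[c0,r0],.03).round(4), plane(n,cv2.boxPoints(r)+[c0,r0],.03).round(3).tolist())
    iv=((sub[:,:,2]-sub[:,:,0]>25)).astype(np.uint8)
    k,l,st,ce=cv2.connectedComponentsWithStats(iv); i=1+st[1:,4].argmax(); pts=np.argwhere(l==i)[:,::-1].astype(np.float32)
    e=cv2.minEnclosingCircle(pts); print('ivory',st[i],np.array(e[0])+[c0,r0],e[1],plane(n,np.array(e[0])+[c0,r0],.029).round(4))
# pan: 
g=cv2.cvtColor(im,cv2.COLOR_BGR2HSV); print(im[197,263],im[240,240])
m=((im[:,:,0].astype(int)-im[:,:,2]>5)&(im.max(2)>120)).astype(np.uint8); m[:150]=0;m[250:]=0;m[:,:220]=0;m[:,310:]=0
cn=max(cv2.findContours(m,0,2)[0],key=cv2.contourArea); e=cv2.minEnclosingCircle(cn); print('pan',e,cv2.fitEllipse(cn),plane('top',e[0],.07).round(4))
E
```

```text
top block ((40.48384094238281, 41.6656379699707), (72.76673126220703, 59.13964080810547), 82.33319854736328) [370.48384094 181.66563797] [[ 0.5402 -0.2589  0.03  ]] [[0.614, -0.184, 0.03], [0.63, -0.318, 0.03], [0.467, -0.334, 0.03], [0.452, -0.201, 0.03]]
ivory [ 27  24  22  22 355] [367.30356979 174.4642868 ] 11.165441513061523 [[ 0.5566 -0.2525  0.029 ]]
scene block ((31.034128189086914, 26.290103912353516), (42.06285095214844, 47.904911041259766), 83.2901611328125) [151.03412819 204.29010391] [[ 0.5657 -0.2472  0.03  ]] [[0.525, -0.325, 0.03], [0.493, -0.213, 0.03], [0.604, -0.173, 0.03], [0.633, -0.278, 0.03]]
ivory [ 21  12  21  21 327] [150.29870224 199.82467461] 11.162559509277344 [[ 0.5535 -0.2528  0.029 ]]
[221 220 221] [228 238 243]Traceback (most recent call last):
  File "<stdin>", line 19, in <module>
ValueError: max() iterable argument is empty
```

View pics/b.png

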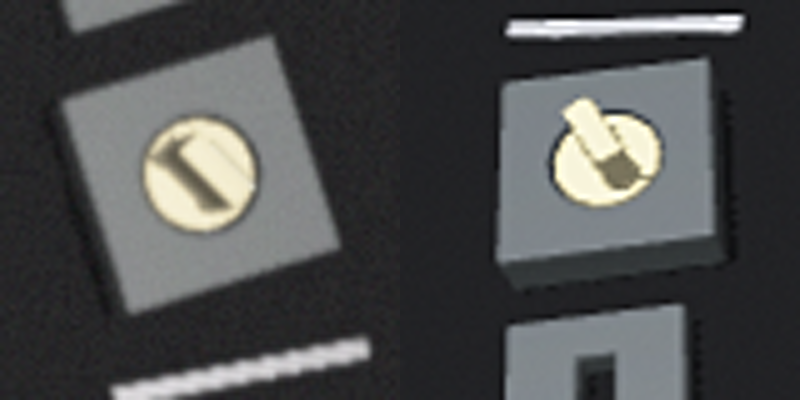

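The left half (top view) shows the disc centred near crop (200,174) and the tab running down and to the right at about 43°. The right half (scene view) shows the tab's top face from about (578,108) to (608,155). Next come the pan and the tab yaw.

Run:
```python
from h import *
im=cv2.imread('pics/a_top.png'); s=cv2.imread('pics/a_scene.png')
print(im[197,215:312:3].tolist())
a=cv2.resize(im[150:265,215:315],(522,600),interpolation=cv2.INTER_CUBIC)
cv2.imwrite('pics/c.png',a)
cr=lambda p,o:[o[0]+(p[0]+.5)/5-.5,o[1]+(p[1]+.5)/5-.5]
print('disc top',plane('top',cr((200,174),(328,140)),.029).round(4),'scene',plane('scene',cr((207,158),(110,170)),.029).round(4))
for n,o,A,B in (('top',(328,140),(184,143),(248,200)),('scene',(110,170),(181,104),(210,150))):
    P=plane(n,[cr(A,o),cr(B,o)],.058); d=P[1]-P[0]; print(n,P.round(4).tolist(),np.linalg.norm(d),np.degrees(np.arctan2(d[1],d[0])))
# rays of pan from both
hs=cv2.cvtColor(im,cv2.COLOR_BGR2HSV)
m=((hs[:,:,1]<12)&(hs[:,:,2]>150)).astype(np.uint8)
for n,I,w in (('top',im,(220,155,308,260)),('scene',s,(213,148,292,233))):
    b=I.astype(int); m=((b[:,:,2]-b[:,:,0]<8)&(b.max(2)>130)).astype(np.uint8)
    k=np.zeros_like(m);k[w[1]:w[3],w[0]:w[2]]=1;m*=k
    m=cv2.morphologyEx(m,cv2.MORPH_OPEN,np.ones((5,5)))
    cn=max(cv2.findContours(m,0,2)[0],key=cv2.contourArea);e=cv2.fitEllipse(cv2.convexHull(cn));print(n,e,plane(n,e[0],.07).round(4))
```

```text
[[39, 39, 39], [37, 34, 37], [31, 29, 34], [168, 182, 188], [226, 237, 241], [226, 237, 241], [220, 217, 218], [221, 219, 221], [221, 220, 221], [223, 221, 222], [222, 220, 221], [222, 220, 221], [223, 220, 222], [222, 221, 221], [223, 220, 222], [221, 219, 220], [221, 220, 221], [222, 219, 220], [220, 218, 219], [221, 219, 221], [221, 219, 220], [221, 220, 219], [219, 217, 219], [221, 219, 220], [220, 218, 220], [221, 219, 220], [206, 220, 225], [229, 239, 244], [213, 226, 231], [54, 55, 58], [42, 41, 43], [36, 36, 35], [40, 35, 35]]
disc top [[ 0.5567 -0.2532  0.029 ]] scene [[ 0.557 -0.25   0.029]]
top [[0.5683, -0.2389, 0.058], [0.5429, -0.2663, 0.058]] 0.037369765997415566 -132.83047438594502
scene [[0.545, -0.2589, 0.058], [0.5674, -0.2384, 0.058]] 0.030345628207020654 42.41842212800305
top ((262.1709289550781, 197.113037109375), (59.929954528808594, 60.33983612060547), 89.33058166503906) [[ 0.5094 -0.0147  0.07  ]]
scene ((251.1695556640625, 188.59292602539062), (47.19685363769531, 55.317405700683594), 89.30724334716797) [[ 0.5132 -0.0115  0.07  ]]
```

View pics/c.png

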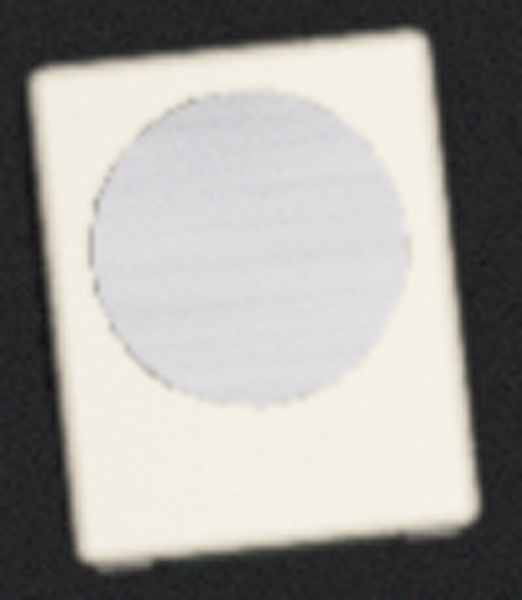

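Pan centre ≈ (0.511, -0.013). Cast ≈ (0.556, -0.252), with tab yaw about 45°. I'll swing clockwise on an arc with the jaws turning along.

Emit:
arm_command:
  deltas:
    - [0, 0, -0.25, 5.5, 0.1, 0, 0]
    - [0, 0, -0.25, 5.5, 0.1, 0, 0]
    - [0, 0, -0.25, 5.5, 0.1, 0, 0]
    - [0, 0, -0.25, 5.5, 0.1, 0, 0]
    - [0, 0, -0.25, 5.5, 0.1, 0, 0]

```text
time: 0.78
tcp_pos: [0.3921, 0.5067, 0.4013]
tcp_rot: [-1.764, 1.566, -2.5]
ft_force: [1.0, 0.2, 0.5]
opening: 0.0869
```

Emit:
arm_command:
  deltas:
    - [0, 0, -0.3, 5.8, 0.1, 0, 0]
    - [0, 0, -0.3, 5.8, 0.1, 0, 0]
    - [0, 0, -0.3, 5.8, 0.1, 0, 0]
    - [0, 0, -0.3, 5.8, 0.1, 0, 0]
    - [0, 0, -0.3, 5.8, 0.1, 0, 0]

```text
time: 1.4
tcp_pos: [0.5539, 0.2581, 0.3998]
tcp_rot: [-1.116, 1.564, -2.369]
ft_force: [0.5, 0.1, 1.4]
opening: 0.0869
```

Emit:
arm_command:
  deltas:
    - [0, 0, -0.3, 5.8, 0.1, 0, 0]
    - [0, 0, -0.3, 5.8, 0.1, 0, 0]
    - [0, 0, -0.3, 5.8, 0.1, 0, 0]
    - [0, 0, -0.3, 5.8, 0.1, 0, 0]
    - [0, 0, -0.3, 5.8, 0.1, 0, 0]

```text
time: 2.02
tcp_pos: [0.5715, -0.0384, 0.4001]
tcp_rot: [-0.528, 1.563, -2.298]
ft_force: [0.8, -0.8, -0.6]
opening: 0.087
```

```bash
cat >> h.py <<'E'
from scipy.spatial.transform import Rotation as Ro
def todo(xyz,psi,n=1,show=True):
    """deltas from now: tool shift cm (of current axes), rotvec; psi deg jaw dir"""
    s=manip.observe(); R=Ro.from_euler('xyz',s['tcp_rot']).as_matrix(); p=np.array(s['tcp_pos'])
    a=np.radians(psi); y=np.array([np.cos(a),np.sin(a),0]); x=np.array([0,0,-1.]); G=np.c_[x,y,np.cross(x,y)]
    rv=Ro.from_matrix(R.T@G).as_rotvec(); d=np.array(xyz)-p
    print('t',round(s['time'],2),'p',p.round(4),'psi',np.degrees(np.arctan2(R[1,1],R[0,1])).round(2),'j7',round(s['joint_pos'][6],2),'ft',np.round(s['ft_force'],2),'open',round(s['opening'],4))
    print('shift cm (now axes)',(R.T@d*100).round(2),'rv',rv.round(3),'in target axes',(G.T@d*100).round(2))
E
python3 - <<'E'
from h import *
todo([.556,-.252,.30],-45)
E
```

```text
t 2.02 p [ 0.5715 -0.0384  0.4001] psi -11.41 j7 -0.09 ft [ 0.84 -0.81 -0.56] open 0.087
shift cm (now axes) [10.13  2.74 21.18] rv [0.586 0.007 0.002] in target axes [10.01 14.01 16.2 ]
```

Emit:
arm_command:
  deltas:
    - [0, 1.4, 1.5, 4.1, 0.117, 0, 0]
    - [0, 1.4, 1.5, 4.1, 0.117, 0, 0]
    - [0, 1.4, 1.5, 4.1, 0.117, 0, 0]
    - [0, 1.4, 1.5, 4.1, 0.117, 0, 0]
    - [0, 1.4, 1.5, 4.1, 0.117, 0, 0]

```text
time: 2.65
tcp_pos: [0.5503, -0.2612, 0.3301]
tcp_rot: [0.363, 1.565, -2.013]
ft_force: [0.5, -0.3, 0.3]
opening: 0.087
```

Run:
```python
from h import *
todo([.556,-.252,.30],-45)
c=manip.get_calibration('wrist'); f=manip.grab_frame('wrist')[:,:,::-1].copy()
import pickle; pickle.dump(c,open('w1.pkl','wb')); cv2.imwrite('pics/w1.png',f)
print(proj('wrist',[[.556,-.252,.029]],c), np.round(c['cam_to_world'],3).tolist())
```

```text
t 2.65 p [ 0.5503 -0.2612  0.3301] psi -46.09 j7 -0.18 ft [ 0.46 -0.3   0.27] open 0.087
shift cm (now axes) [ 3.   -0.27 -1.06] rv [-0.019  0.005 -0.002] in target axes [ 3.01 -0.25 -1.05]
[[256.74321146 178.47578556]] [[0.694, -0.696, -0.184, 0.6], [-0.72, -0.67, -0.179, -0.213], [0.002, 0.257, -0.966, 0.311], [0.0, 0.0, 0.0, 1.0]]
```

View pics/w1.png

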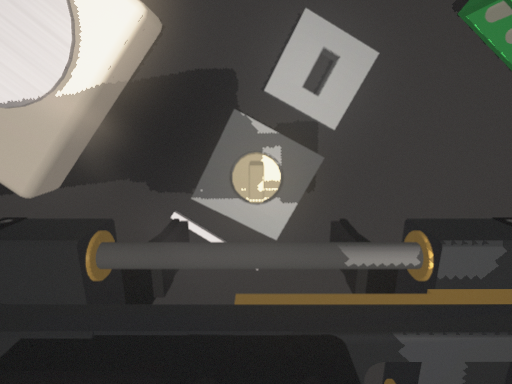

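The wrist view shows the round cast centred at about (257,178), just where my estimate projects to. The tab runs nearly vertical in the image, so the jaw yaw is close. I'll refine it on a crop.

Run:
```python
from h import *
I=cv2.imread('pics/w1.png'); cv2.imwrite('pics/w1c.png',cv2.resize(I[148:208,227:287],(600,600),interpolation=cv2.INTER_CUBIC))
```

```text
(no output)
```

View pics/w1c.png

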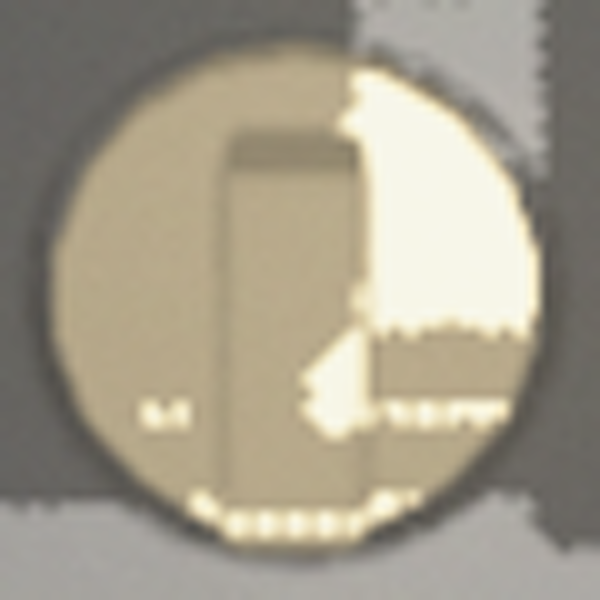

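Run:
```python
from h import *
import pickle; c=pickle.load(open('w1.pkl','rb'))
q=lambda x,y:[227+(x+.5)/10-.5,148+(y+.5)/10-.5]
print('disc',plane('wrist',[q(297,298)],.029,c).round(4))
P=plane('wrist',[q(227,172),q(360,172),q(222,500),q(370,500)],.058,c); print(P.round(4).tolist(), P.mean(0).round(4))
for a,b in((0,2),(1,3)):
  d=P[b]-P[a];print(np.degrees(np.arctan2(d[1],d[0]))%180)
cen=plane('wrist',[q(297,298)],.029,c)[0]
todo([cen[0],cen[1],.216],-45)
todo([cen[0],cen[1],.216],-43.5)
```

```text
disc [[ 0.5565 -0.2508  0.029 ]]
[[0.5649, -0.2344, 0.058], [0.5732, -0.243, 0.058], [0.5423, -0.2551, 0.058], [0.5518, -0.265, 0.058]] [ 0.5581 -0.2494  0.058 ]
42.54336708791541
45.836294589697616
t 2.7 p [ 0.5463 -0.2672  0.3287] psi -46.84 j7 -0.18 ft [-4.59 -3.29 -0.07] open 0.0872
shift cm (now axes) [11.25 -0.52 -1.96] rv [-0.032  0.009 -0.002] in target axes [11.27 -0.44 -1.87]
t 2.7 p [ 0.5463 -0.2672  0.3287] psi -46.84 j7 -0.18 ft [-4.59 -3.29 -0.07] open 0.0872
shift cm (now axes) [11.25 -0.52 -1.96] rv [-0.058  0.009 -0.002] in target axes [11.27 -0.39 -1.89]
```

Emit:
arm_command:
  deltas:
    - [0, 2, -0.2, -0.9, -0.01, 0.004, 0]
    - [0, 2, -0.2, -0.8, -0.01, 0.004, 0]
    - [0, 2, -0.1, -0.3, 0, 0, 0]
    - [0, 1.2, 0, 0, 0, 0, 0]
    - [0, 0, 0, 0, 0, 0, 0]

```text
time: 3.32
tcp_pos: [0.557, -0.25, 0.2522]
tcp_rot: [0.115, 1.569, -2.253]
ft_force: [0.7, -0.3, 0.1]
opening: 0.0868
```

Run:
```python
from h import *
todo([.5565,-.251,.216],-45.5)
c=manip.get_calibration('wrist'); f=manip.grab_frame('wrist')[:,:,::-1].copy()
import pickle; pickle.dump(c,open('w2.pkl','wb')); cv2.imwrite('pics/w2.png',f)
todo([.5565,-.251,.216],-45.5)
print(proj('wrist',[[.5565,-.251,.029]],c))
```

```text
t 3.33 p [ 0.557  -0.25    0.2522] psi -45.71 j7 -0.14 ft [ 0.68 -0.28  0.11] open 0.0868
shift cm (now axes) [3.62 0.04 0.1 ] rv [-0.004  0.002 -0.   ] in target axes [3.62 0.04 0.11]
t 3.38 p [ 0.5572 -0.2501  0.2528] psi -45.71 j7 -0.14 ft [0.46 0.1  0.12] open 0.0871
shift cm (now axes) [3.68 0.02 0.11] rv [-0.004  0.002 -0.001] in target axes [3.68 0.02 0.11]
[[260.66111146 215.09548558]]
```

View pics/w2.png

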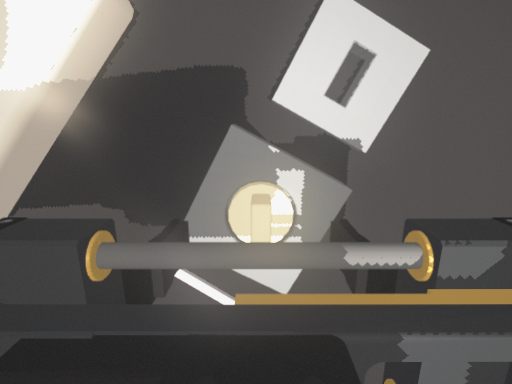

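The cast is centred at about (261,214), matching the projected (261,215), and the tab is vertical in the view, square to the jaws. I'll descend to the tab.

Emit:
arm_command:
  deltas:
    - [0, 1.2, 0, 0.1, 0, 0, 0]
    - [0, 1.2, 0, 0, 0, 0, 0]
    - [0, 0.9, 0, 0, 0, 0, 0]
    - [0, 0.3, 0, 0, 0, 0, 0]
    - [0, 0, 0, 0, 0, 0, 0]
  force: 15

```text
time: 4.0
tcp_pos: [0.5567, -0.2514, 0.2154]
tcp_rot: [1.285, 1.568, -1.083]
ft_force: [0.8, -0.2, -0.3]
opening: 0.087
```

Run:
```python
from h import *
todo([.5565,-.251,.216],-45.5)
```

```text
t 4.0 p [ 0.5567 -0.2514  0.2154] psi -45.73 j7 -0.11 ft [ 0.8  -0.16 -0.34] open 0.087
shift cm (now axes) [-0.06 -0.04 -0.02] rv [-0.004  0.001 -0.003] in target axes [-0.06 -0.04 -0.02]
```

Emit:
arm_command:
  deltas:
    - [1, 0, 0, 0, 0, 0, 0]
    - [1, 0, 0, 0, 0, 0, 0]
    - [1, 0, 0, 0, 0, 0, 0]
    - [1, 0, 0, 0, 0, 0, 0]
    - [1, 0, 0, 0, 0, 0, 0]
  force: 20

```text
time: 4.62
tcp_pos: [0.557, -0.2516, 0.2164]
tcp_rot: [1.618, 1.567, -0.751]
ft_force: [0.9, 0.1, 0.7]
opening: 0.0451
```

Emit:
arm_command:
  deltas:
    - [1, 0, 0, 0, 0, 0, 0]
    - [1, 0, 0, 0, 0, 0, 0]
    - [1, 0, 0, 0, 0, 0, 0]
    - [1, -0.3, 0, 0, 0, 0, 0]
    - [1, -0.3, 0, 0, 0, 0, 0]
  force: 20

```text
time: 5.25
tcp_pos: [0.5569, -0.2515, 0.2225]
tcp_rot: [1.537, 1.567, -0.832]
ft_force: [-0.2, 0.2, -1.3]
opening: 0.0138
```

Run:
```python
from h import *
todo([.5565,-.251,.30],-45.5)
```

```text
t 5.25 p [ 0.5569 -0.2515  0.2225] psi -45.72 j7 -0.12 ft [-0.23  0.2  -1.27] open 0.0138
shift cm (now axes) [-7.75 -0.04 -0.  ] rv [-0.004  0.    -0.003] in target axes [-7.75 -0.06 -0.01]
```

Emit:
arm_command:
  deltas:
    - [1, -1, 0, 0, 0, 0, 0]
    - [1, -1.5, 0, 0, 0, 0, 0]
    - [1, -2.2, 0, 0, 0, 0, 0]
    - [1, -2, 0, 0, 0, 0, 0]
    - [1, -2.5, 0, 0, 0, 0, 0]

```text
time: 5.88
tcp_pos: [0.5563, -0.2513, 0.3199]
tcp_rot: [1.393, 1.568, -0.977]
ft_force: [-0.0, -0.7, -0.1]
opening: 0.0141
```

Run:
```python
from h import *
todo([.511,-.013,.31],-30)
c=manip.get_calibration('wrist')
for n in('scene','wrist'):
  f=manip.grab_frame(n)[:,:,::-1].copy(); cv2.imwrite(f'pics/l_{n}.png',f)
a=cv2.imread('pics/l_scene.png')[130:250,100:220]; cv2.imwrite('pics/l_c.png',cv2.resize(a,(600,600),interpolation=cv2.INTER_CUBIC))
```

```text
t 5.88 p [ 0.5563 -0.2513  0.3199] psi -45.76 j7 -0.19 ft [-0.   -0.72 -0.08] open 0.0141
shift cm (now axes) [  0.92 -20.24 -13.38] rv [-0.275  0.001 -0.003] in target axes [  0.99 -15.84 -18.37]
```

View pics/l_c.png

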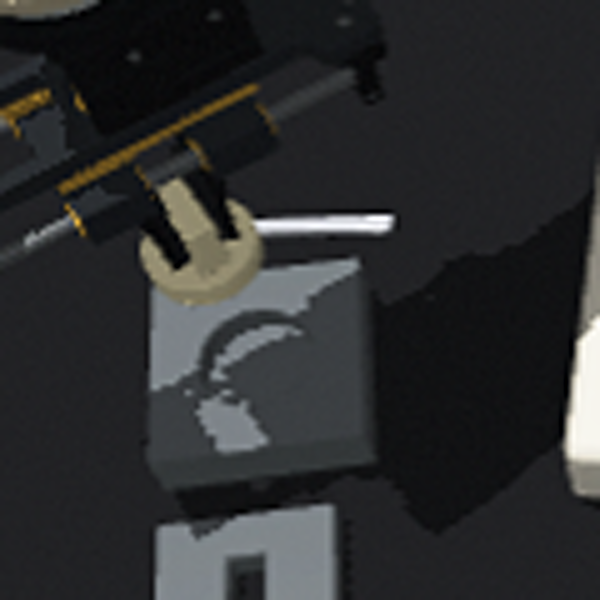

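View pics/l_wrist.png

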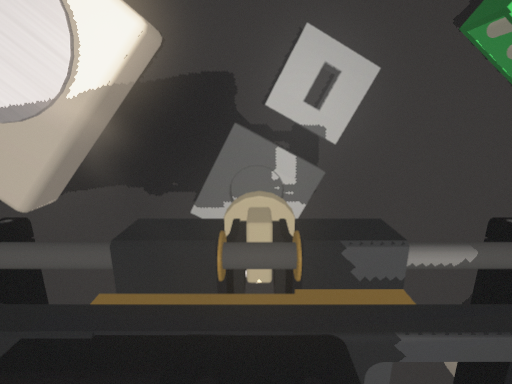

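The cast is clear of the mould and hangs level between the pads (disc at crop (203,255) in the scene view). I'll carry it over to the pan.

Emit:
arm_command:
  deltas:
    - [1, 0, -1.2, -0.8, 0, 0, 0]
    - [1, 0, -2.2, -1.4, 0, 0, 0]
    - [1, 0, -2.6, -1.7, 0, 0, 0]
    - [1, 0, -2.6, -1.7, 0, 0, 0]
    - [1, 0, -2.6, -1.7, 0, 0, 0]

```text
time: 6.6
tcp_pos: [0.5286, -0.1153, 0.3193]
tcp_rot: [1.426, 1.567, -0.945]
ft_force: [-0.7, 0.6, -0.5]
opening: 0.0142
```

Emit:
arm_command:
  deltas:
    - [1, 0, -2.6, -1.7, 0, 0, 0]
    - [1, 0, -2.6, -1.7, 0, 0, 0]
    - [1, 0, -2.0, -1.3, 0, 0, 0]
    - [1, 0, -1.2, -0.8, 0, 0, 0]
    - [1, 0, -0.3, -0.2, 0, 0, 0]

```text
time: 7.22
tcp_pos: [0.5043, -0.0026, 0.3157]
tcp_rot: [-0.42, 1.567, -2.783]
ft_force: [-0.6, -0.3, -0.3]
opening: 0.014
```

Run:
```python
from h import *
todo([.511,-.013,.28],-46)
for n in('scene','top','wrist'):
  f=manip.grab_frame(n)[:,:,::-1].copy(); cv2.imwrite(f'pics/p_{n}.png',f)
a=cv2.imread('pics/p_scene.png')[110:230,190:310]; b=cv2.imread('pics/p_wrist.png')
cv2.imwrite('pics/p_c.png',cv2.resize(a,(600,600),interpolation=cv2.INTER_CUBIC))
```

```text
t 7.22 p [ 0.5043 -0.0026  0.3157] psi -45.37 j7 -0.78 ft [-0.62 -0.3  -0.28] open 0.014
shift cm (now axes) [3.57 1.22 0.24] rv [0.011 0.004 0.002] in target axes [3.57 1.21 0.24]
```

View pics/p_c.png

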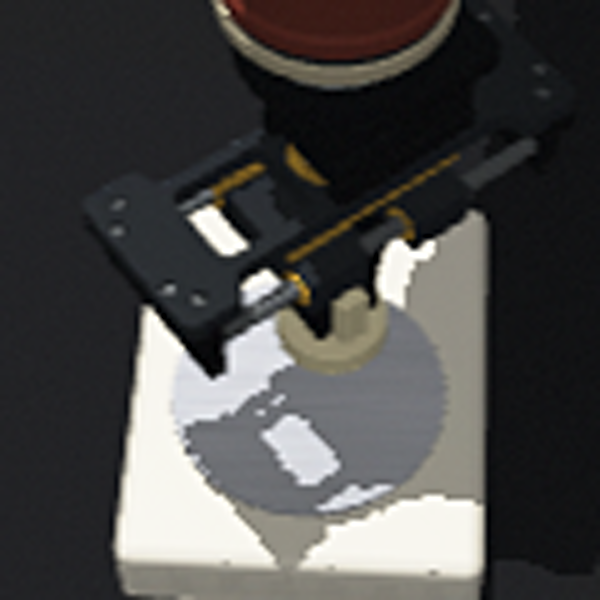

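View pics/p_wrist.png

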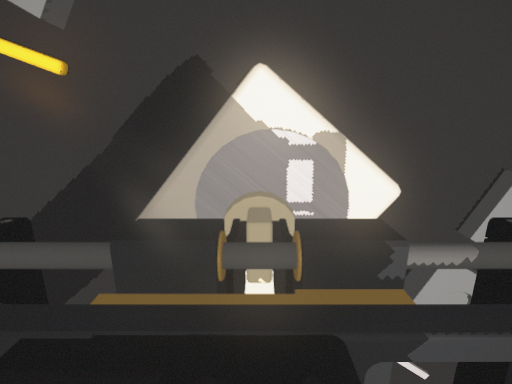

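The cast hangs level over the pan, with the disc around (259,215) in the wrist view. It is about 12 mm off the measured centre, so I'll shift it. I'll also check the height of the underside in the grip from the rim in the wrist image.

Run:
```python
from h import *
s=manip.observe(); R=Ro.from_euler('xyz',s['tcp_rot']).as_matrix(); p=np.array(s['tcp_pos']); c=manip.get_calibration('wrist')
for off in (.199,.2015,.2045,.2075):
    t=np.linspace(0,2*np.pi,181)
    out=[]
    for o in (off,off-.014):
        P=[p+R@np.array([o,.025*np.cos(a),.025*np.sin(a)]) for a in t]; q=proj('wrist',P,c); out+= [q[:,1].min().round(1),q[:,0].min().round(1),q[:,0].max().round(1)]
    print(off,out)
I=cv2.imread('pics/p_wrist.png'); print(I[180:205,250].tolist()); print(I[180:205,259,:].tolist())
cv2.imwrite('pics/p_w2.png',cv2.resize(I[180:300,200:320],(600,600),interpolation=cv2.INTER_CUBIC))
todo([.511,-.013,.284],-45.4)
```

```text
0.199 [np.float64(190.0), np.float64(223.5), np.float64(297.2), np.float64(195.5), np.float64(220.7), np.float64(300.1)]
0.2015 [np.float64(189.1), np.float64(223.9), np.float64(296.7), np.float64(194.5), np.float64(221.2), np.float64(299.5)]
0.2045 [np.float64(188.1), np.float64(224.4), np.float64(296.2), np.float64(193.3), np.float64(221.8), np.float64(298.9)]
0.2075 [np.float64(187.1), np.float64(224.9), np.float64(295.6), np.float64(192.1), np.float64(222.4), np.float64(298.3)]
[[144, 147, 152], [142, 145, 149], [138, 141, 147], [141, 143, 149], [141, 144, 149], [143, 146, 153], [142, 145, 151], [140, 141, 147], [139, 142, 148], [138, 142, 146], [137, 140, 146], [138, 141, 147], [123, 135, 144], [110, 131, 142], [110, 131, 141], [109, 131, 141], [110, 133, 143], [123, 148, 161], [136, 164, 177], [136, 165, 178], [133, 162, 175], [134, 163, 176], [135, 163, 176], [134, 163, 175], [133, 162, 175]]
[[139, 143, 150], [142, 143, 151], [139, 142, 147], [136, 140, 146], [137, 140, 146], [138, 141, 147], [142, 146, 151], [143, 147, 152], [141, 144, 151], [138, 141, 147], [132, 140, 147], [117, 133, 143], [109, 131, 142], [112, 133, 144], [112, 133, 143], [114, 136, 148], [131, 159, 171], [142, 169, 183], [136, 164, 177], [135, 163, 177], [135, 163, 178], [134, 162, 176], [135, 162, 177], [135, 164, 176], [134, 163, 175]]
t 7.38 p [ 0.5048 -0.0044  0.316 ] psi -45.5 j7 -0.78 ft [-0.28  0.3   0.6 ] open 0.0139
shift cm (now axes) [3.2  1.05 0.15] rv [-0.002  0.003  0.001] in target axes [3.2  1.05 0.16]
```

View pics/p_w2.png

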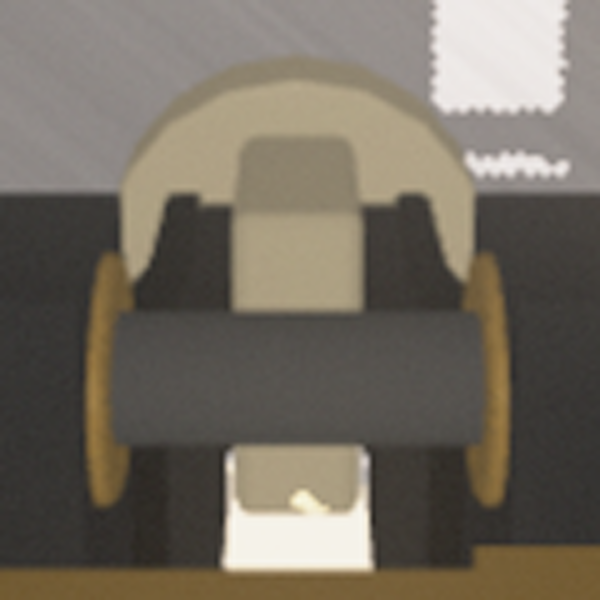

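The rim rows (~191 and ~196) fit an underside about 0.200–0.2015 m below the TCP, so contact should come at TCP z ≈ 0.271.

Emit:
arm_command:
  deltas:
    - [1, 0.8, 0.5, 0.1, 0, 0.003, 0]
    - [1, 1.2, 0.4, 0.1, 0, 0, 0]
    - [1, 1.0, 0.15, 0, 0, 0, 0]
    - [1, 0.5, 0, 0, 0, 0, 0]
    - [1, 0, 0, 0, 0, 0, 0]

```text
time: 8.0
tcp_pos: [0.5109, -0.0164, 0.2775]
tcp_rot: [-0.192, 1.568, -2.561]
ft_force: [-0.3, -0.4, -0.9]
opening: 0.014
```

Run:
```python
from h import *
todo([.511,-.013,.272],-45.4)
```

```text
t 8.0 p [ 0.5109 -0.0164  0.2775] psi -45.73 j7 -0.7 ft [-0.3  -0.35 -0.94] open 0.014
shift cm (now axes) [ 0.55 -0.23 -0.24] rv [-0.006  0.003  0.001] in target axes [ 0.55 -0.23 -0.24]
```

Emit:
arm_command:
  deltas:
    - [1, 0.15, -0.1, -0.1, 0, 0.001, 0]
    - [1, 0.15, 0, 0, 0, 0.001, 0]
    - [1, 0.1, 0, 0, 0, 0, 0]
    - [1, 0.1, 0, 0, 0, 0, 0]
    - [1, 0, 0, 0, 0, 0, 0]

```text
time: 8.62
tcp_pos: [0.5112, -0.0145, 0.273]
tcp_rot: [-3.053, 1.57, 0.862]
ft_force: [-0.1, 0.3, -0.1]
opening: 0.0142
```

Run:
```python
from h import *
todo([.511,-.013,.271],-45.7)
f=manip.grab_frame('scene')[:,:,::-1]
cv2.imwrite('pics/q_c.png',cv2.resize(f[140:220,210:290],(600,600),interpolation=cv2.INTER_CUBIC))
todo([.511,-.013,.271],-45.7)
```

```text
t 8.62 p [ 0.5112 -0.0145  0.273 ] psi -45.69 j7 -0.7 ft [-0.05  0.27 -0.12] open 0.0142
shift cm (now axes) [ 0.2  -0.12 -0.09] rv [ 0.    -0.001  0.   ] in target axes [ 0.2  -0.12 -0.09]
t 8.68 p [ 0.5112 -0.0145  0.273 ] psi -45.7 j7 -0.7 ft [-0.33  0.04 -0.08] open 0.0141
shift cm (now axes) [ 0.2  -0.12 -0.09] rv [ 0.    -0.001  0.   ] in target axes [ 0.2  -0.12 -0.09]
```

View pics/q_c.png

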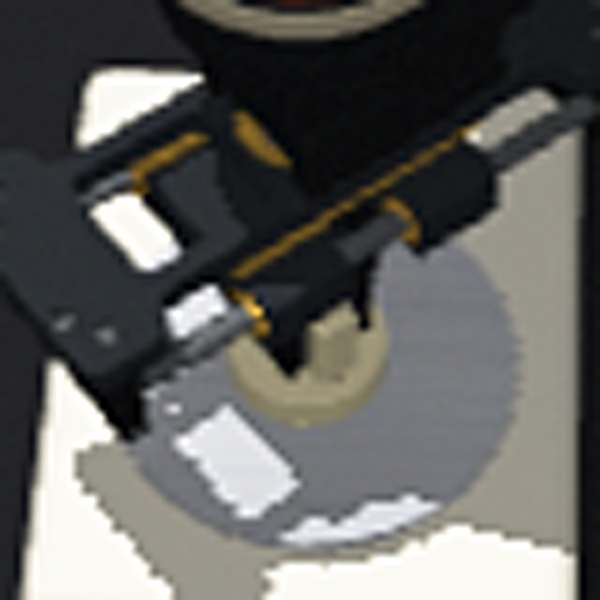

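The cast is central over the pan (disc about (308,350), pan centre about (309,364) in the crop). No contact yet, so I'll ease down in 0.5 mm steps.

Emit:
arm_command:
  deltas:
    - [1, 0.05, 0, 0, 0, 0, 0]
    - [1, 0.05, 0, 0, 0, 0, 0]
    - [1, 0, 0, 0, 0, 0, 0]
    - [1, 0, 0, 0, 0, 0, 0]
    - [1, 0, 0, 0, 0, 0, 0]

```text
time: 9.3
tcp_pos: [0.5113, -0.0146, 0.272]
tcp_rot: [3.111, 1.57, 0.743]
ft_force: [-0.1, -0.6, -0.4]
opening: 0.0139
```

Emit:
arm_command:
  deltas:
    - [1, 0.05, 0, 0, 0, 0, 0]
    - [1, 0.0, 0, 0, 0, 0, 0]
    - [1, 0, 0, 0, 0, 0, 0]
    - [1, 0, 0, 0, 0, 0, 0]
    - [1, 0, 0, 0, 0, 0, 0]

```text
time: 9.93
tcp_pos: [0.5113, -0.0145, 0.2715]
tcp_rot: [3.097, 1.57, 0.729]
ft_force: [0.8, 0.0, 0.5]
opening: 0.014
```

Emit:
arm_command:
  deltas:
    - [1, 0.05, 0, 0, 0, 0, 0]
    - [1, 0.0, 0, 0, 0, 0, 0]
    - [1, 0, 0, 0, 0, 0, 0]
    - [1, 0, 0, 0, 0, 0, 0]
    - [1, 0, 0, 0, 0, 0, 0]

```text
time: 10.55
tcp_pos: [0.5114, -0.0146, 0.2714]
tcp_rot: [-3.056, 1.569, 0.858]
ft_force: [1.0, 0.1, 1.3]
opening: 0.0136
```

Emit:
arm_command:
  deltas:
    - [1, 0.05, 0, 0, 0, 0, 0]
    - [1, 0.0, 0, 0, 0, 0, 0]
    - [1, 0, 0, 0, 0, 0, 0]
    - [1, 0, 0, 0, 0, 0, 0]
    - [1, 0, 0, 0, 0, 0, 0]

```text
time: 11.18
tcp_pos: [0.5115, -0.0146, 0.2714]
tcp_rot: [-2.864, 1.569, 1.051]
ft_force: [-0.6, -0.1, 1.9]
opening: 0.0134
```

Run:
```python
from h import *
todo([.511,-.013,.271],-45.7)
```

```text
t 11.18 p [ 0.5115 -0.0146  0.2714] psi -45.7 j7 -0.69 ft [-0.62 -0.11  1.92] open 0.0134
shift cm (now axes) [ 0.04 -0.15 -0.08] rv [ 0.    -0.002  0.   ] in target axes [ 0.04 -0.15 -0.08]
```

Contact: z has stopped at 0.2714 and the upward force has risen to about 2 N. I'll open gently.

Emit:
arm_command:
  deltas:
    - [0.8, 0, 0, 0, 0, 0, 0]
    - [0.75, 0, 0, 0, 0, 0, 0]
    - [0.7, 0, 0, 0, 0, 0, 0]
    - [0.6, 0, 0, 0, 0, 0, 0]
    - [0.5, 0, 0, 0, 0, 0, 0]

```text
time: 11.8
tcp_pos: [0.5114, -0.0145, 0.2711]
tcp_rot: [-2.915, 1.569, 1.0]
ft_force: [0.3, 0.4, -0.5]
opening: 0.0376
```

Run:
```python
from h import *
todo([.511,-.013,.271],-45.7)
f=manip.grab_frame('wrist')[:,:,::-1]
cv2.imwrite('pics/r_c.png',cv2.resize(f[120:300,160:360],(800,720))[:600])
```

```text
t 11.8 p [ 0.5114 -0.0145  0.2711] psi -45.69 j7 -0.69 ft [ 0.27  0.44 -0.54] open 0.0376
shift cm (now axes) [ 0.01 -0.14 -0.08] rv [ 0.    -0.002  0.   ] in target axes [ 0.01 -0.14 -0.08]
```

View pics/r_c.png

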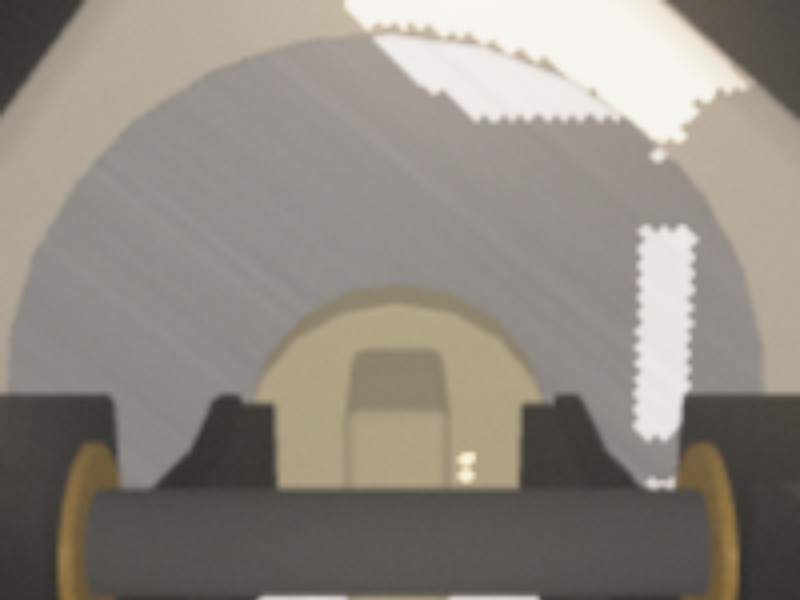

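The pads are clear of the tab on both sides: the tab spans x 345–450 in the crop, the pads are at 275 and 520. The cast stands flat on the pan. Now I'll retreat straight up.

Emit:
arm_command:
  deltas:
    - [0.3, 0, 0, 0, 0, 0, 0]
    - [0.2, -0.8, 0, 0, 0, 0, 0]
    - [0.1, -2, 0, 0, 0, 0, 0]
    - [0, -3, 0, 0, 0, 0, 0]
    - [0, -4, 0, 0, 0, 0, 0]

```text
time: 12.48
tcp_pos: [0.5104, -0.0148, 0.3708]
tcp_rot: [-0.557, 1.567, -2.926]
ft_force: [0.3, 0.1, 0.8]
opening: 0.0834
```

Emit:
arm_command:
  deltas:
    - [0, -3, 0, -4, 0, 0, 0]
    - [0, -2, 0, -5, 0, 0, 0]
    - [0, 0, 0, -5, 0, 0, 0]
    - [0, 0, 0, -3, 0, 0, 0]
    - [0, 0, 0, 0, 0, 0, 0]

```text
time: 13.1
tcp_pos: [0.6362, 0.1064, 0.4297]
tcp_rot: [3.035, 1.564, 0.666]
ft_force: [0.1, -0.5, -0.9]
opening: 0.0872
```

Run:
```python
from h import *
todo([.511,-.013,.271],-45.7)
for n in('scene','top'):
  f=manip.grab_frame(n)[:,:,::-1]; cv2.imwrite(f'pics/f_{n}.png',f)
f=cv2.imread('pics/f_scene.png')
cv2.imwrite('pics/f_c.png',cv2.resize(f[140:240,200:300],(600,600),interpolation=cv2.INTER_CUBIC))
```

```text
t 13.1 p [0.6362 0.1064 0.4297] psi -45.77 j7 -0.84 ft [ 0.05 -0.5  -0.94] open 0.0872
shift cm (now axes) [15.76 -0.19 17.4 ] rv [-0.001 -0.006 -0.001] in target axes [15.87 -0.2  17.3 ]
```

View pics/f_c.png

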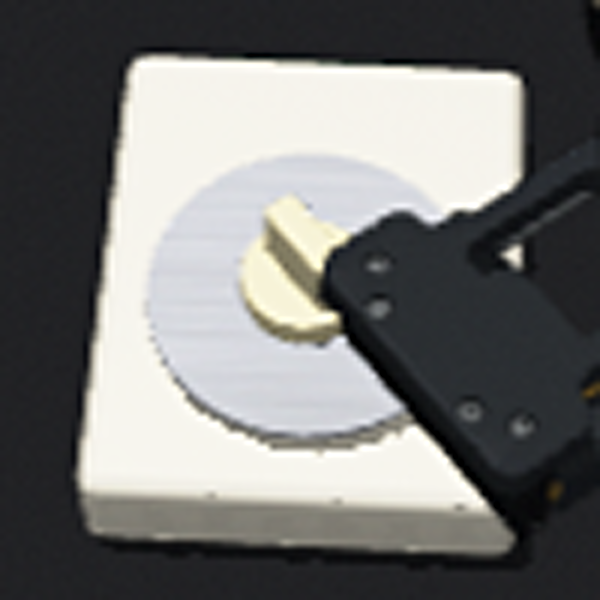

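View pics/f_scene.png

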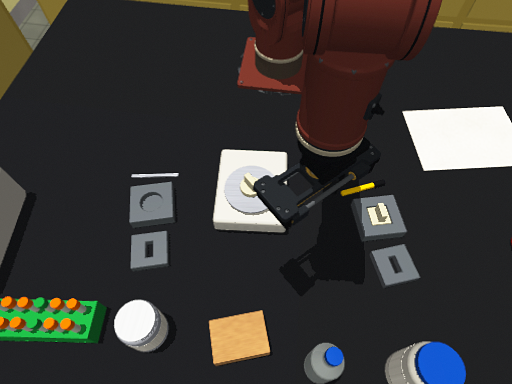

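The cast stands upright at about (250,187) in the scene view, with the pan centre at about (251,189). The round mould is empty, and the square cast still lies in its mould at (379,214). I'll let the arm settle, then hand in.

Emit:
arm_command:
  deltas:
    - [0, -1, 0, 0, 0, 0, 0]
    - [0, 0, 0, 0, 0, 0, 0]
    - [0, 0, 0, 0, 0, 0, 0]
    - [0, 0, 0, 0, 0, 0, 0]
    - [0, 0, 0, 0, 0, 0, 0]

```text
time: 13.82
tcp_pos: [0.6336, 0.1003, 0.4425]
tcp_rot: [3.138, 1.562, 0.762]
ft_force: [-0.4, 1.2, -0.4]
opening: 0.0871
```

Run:
```python
from h import *
print(manip.close_job()); print(manip.observe()['time'])
```

```text
the job is handed in; nothing more can be done
None
the job is handed in; nothing more can be done
```

The round cast is standing upright near the middle of the weighing pan, released. I handed the job in at about 13.8 s of the 38 s allowed. I gripped it by the tab at 20 N, lifted it straight out and lowered it in 0.5 mm steps. I opened the fingers once contact read about 2 N, then backed the arm away.

- **Position:** in the last scene picture the cast is within a few millimetres of the pan centre. The gripper hid part of the cast and pan in that view.
- **Square cast:** it still lies in its own mould and looks undisturbed.
- **Disagreements:** the top and scene cameras put the pan centre about 5 mm apart, so I used the middle of the two. The gripper began to rise about when the pads closed on the tab, possibly just before; the cast was held firmly and hung level.

No check failed.

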